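Transfer a run of sample bottles to the carrier in the same order

TASK

Load the run for weighing: move the four sample bottles from the coloured cells of the aluminium rail into the white carrier, one to a pocket and in the same order counted from the black handle: the bottle that stands next to the rail's handle goes into the pocket next to the carrier's handle, and so on along the row. Keep the bottles upright all the way, set each down gently on the pocket's floor instead of dropping it, and leave all four standing free.

Things in the scene. Friction and masses are not known exactly. Their poses are not given: they have to be found in the camera images.
- bottle_red: Loose upright white sample bottle, straight and round, 35 mm in diameter and 84 mm tall, with a red screw cap (its top 18 mm) and a red band; about 90 g. Origin at the centre of its underside, z up. It starts standing roughly in the middle of the red cell of the rail (up to 5 mm off-centre), so that 59 mm of it stand above the cell's walls.
- bottle_yellow: Loose upright white sample bottle, straight and round, 35 mm in diameter and 84 mm tall, with a yellow screw cap (its top 18 mm) and a yellow band; about 90 g. Origin at the centre of its underside, z up. It starts standing roughly in the middle of the yellow cell of the rail (up to 5 mm off-centre), so that 59 mm of it stand above the cell's walls.
- bottle_blue: Loose upright white sample bottle, straight and round, 35 mm in diameter and 84 mm tall, with a blue screw cap (its top 18 mm) and a blue band; about 90 g. Origin at the centre of its underside, z up. It starts standing roughly in the middle of the blue cell of the rail (up to 5 mm off-centre), so that 59 mm of it stand above the cell's walls.
- bottle_green: Loose upright white sample bottle, straight and round, 35 mm in diameter and 84 mm tall, with a green screw cap (its top 18 mm) and a green band; about 90 g. Origin at the centre of its underside, z up. It starts standing roughly in the middle of the green cell of the rail (up to 5 mm off-centre), so that 59 mm of it stand above the cell's walls.
- cell_red: Red open square cell, clipped on the rail and fixed: 60 mm square, walls 3 mm thick (54 mm clear inside), 28 mm high, floor 3 mm thick. Origin at the centre of its underside. Its axes are parallel to the rail's. The four cells stand in a row in any order of colours, and stay where they are.
- cell_yellow: Yellow open square cell, clipped on the rail and fixed: 60 mm square, walls 3 mm thick (54 mm clear inside), 28 mm high, floor 3 mm thick. Origin at the centre of its underside. Its axes are parallel to the rail's. The four cells stand in a row in any order of colours, and stay where they are.
- cell_blue: Blue open square cell, clipped on the rail and fixed: 60 mm square, walls 3 mm thick (54 mm clear inside), 28 mm high, floor 3 mm thick. Origin at the centre of its underside. Its axes are parallel to the rail's. The four cells stand in a row in any order of colours, and stay where they are.
- cell_green: Green open square cell, clipped on the rail and fixed: 60 mm square, walls 3 mm thick (54 mm clear inside), 28 mm high, floor 3 mm thick. Origin at the centre of its underside. Its axes are parallel to the rail's. The four cells stand in a row in any order of colours, and stay where they are.
- rail: Aluminium rail, fixed, 66 x 247 mm, carrying the four coloured cells in a row along its y axis: centres at y = +90, +30, -30, -90 mm, undersides 6 mm above the bench. Origin on the bench under the middle of the row, z up. A black D-shaped handle (to y = +144 mm, 23 mm high) marks the +y end: the cell at y = +90 mm is next to it.
- carrier: White plastic carrier, fixed, empty, any way round: 64 x 244 mm, 30 mm high, four pockets in a row along its y axis, centres at y = +90, +30, -30, -90 mm, each 57 mm square inside, floor 4 mm above the bench, walls 3 mm. Origin on the bench under the middle of the row, z up. A black D-shaped handle (to y = +143 mm, 23 mm high) marks the +y end: the pocket at y = +90 mm is next to it.

How it is judged:
By the outcome, as a careful person would: the job done as asked, in the order asked, and still so for the second after the job is handed in, with the robot touching nothing.
It also fails if it takes over 93 s, if anything falls off the work surface, if the arm or the gripper's body presses on something with over 40 N, if the wrist force passes 120 N, or if a joint passes its speed limit or range.

ROBOT

A 6-joint arm with a two-finger parallel gripper is mounted at the origin on the work surface. World frame = base frame: x ahead of the robot, y to its left, z up, the work surface at z = 0. Lengths are in m, angles in rad, forces in N, time in s.
With the tool pointing down it reaches from about 0.3 to 0.775 m from the base axis. Payload 14.6 kg.
Tool frame: the origin (TCP) lies at the very end of the fingers, on their centre line; the grasp point (between the pads) lies 19 mm behind it; z points along the fingers, y is the line along which they close (so a half turn about z gives the same grasp; the last joint's range is limited). The gripper opens to 85 mm and grips with 20 to 120 N. Pads are 22 mm wide; open, the fingers measure 114 mm over their backs; the gripper's body (76 mm by 85 mm) begins 54 mm behind the grasp point. The pads swing forward as they close: fully open they stand 13 mm farther back than shut.
Start: joints at [-1.304, 0.3, 1.521, -0, 1.321, -0.067], TCP at [0.18, -0.52, 0.231] pointing down, gripper open.
Joint ranges: [-3.03, 3.03], [-0.79, 2.21], [0.23, 2.52], [-1.04, 4.18], [0, 3.07], [-2.55, 2.55]. Speed limits (rad/s): [2.22, 2.22, 2.57, 3.14, 3.14, 3.14].

INTERFACE

Orientations are given as [roll, pitch, yaw] about the fixed x, y, z axes, in that order (R = Rz(yaw) Ry(pitch) Rx(roll)).
In Python, from bench import arm gives the robot as it stands.
- The arm moves only by the shell command python3 -m inch 'ROWS'. ROWS is JSON, a list of rows, each a list of 7 numbers: the turn, a rotation vector about the world's x, y, z in degrees, then the shift along the world's x, y, z in m, then the opening, from -1 (shut) to 1 (fully open). A call has 1 to 8 rows; each row is the pose to reach, as a shift and turn from the pose commanded when the call began; what a row does not reach only later rows make up. A row lasts 1/12 s, in which the tool goes at most 41.7 mm and 7.16 degrees, less where a joint would pass 70% of its speed; a pose out of reach is approached as far as the arm can. A call with a gripper value outside its range is refused whole. The fingers move at their own pace and stop on an object; the grip force is fixed at half the most. Time passes only in rows, so rows that repeat a pose let the fingers close. It gives the time, the measured TCP pose, the force, the opening and the grip force at its end, in the units of the state.
- arm.observe(): the state, without advancing time (a new reading comes with each control period).
- arm.get_image(name): name is "scene" or "side" or "wrist"; returns a dict with "pixels" (480x640x3 uint8, blue, green, red), "fx", "fy", "cx", "cy" (pixels), "distortion" ([k1, k2, p1, p2, k3] as OpenCV has them; the pictures are not rectified), "rvec" (rotation vector, rad) and "tvec" (3), from world to camera coordinates, as OpenCV has them. Camera axes: x right, y down, z forward; pixel columns grow to the right and rows downward; lengths in m; the calibration is good to about 2 mm. A picture is of the moment at which its call begins. There is no depth.
- arm.hand_in(): hands the job in; it is judged then, once.
Trained networks look in a picture, given as the dict that the camera call returned (one of the last four; its "shot" number tells which), for a name from the list of things; names that differ only in an ending like _2 or _b are one class to them, and where a whole thing is asked for, a point or a joint stands for the part that bears it (a point fixed in the world has none). Each returns a list of dicts, best first, with "score" (0 to 1); they miss things now and then, are a little off and sometimes report something else, mostly with a low value. They report only what shows in the picture. A call takes as long as a camera call.
- arm.spot_in(picture, name): "centre" ([x, y, z] in m, in world coordinates, good to about 4 mm: the middle of the surface that is visible of it).
The state is a dict: "t": time; "joint_positions": joint angles; "joint_velocities": joint speeds; "joint_efforts": joint torques, N m; "tcp_pos": TCP position; "eef_rot": TCP orientation; "ft_force": force on the tool from outside, world axes, zero at the start; "ft_torque": the same for the moment, N m; "opening": finger opening in m; "finger_force": force on a finger pad.
Only numpy, scipy, OpenCV 4.12 (cv2) and the standard library are available. Lean on these libraries where they do the work, as an engineer would, in place of code of your own. Each camera call takes 0.05 s, during which the arm holds its last target. There are 200 camera calls.

## Working session

There is one attempt and no reset: what is moved stays moved. The work goes in short steps, Python scripts to look and compute and a shell command to move; the robot and the scene stay as the last step left them, time stands still between calls to the robot, and variables do not carry over. Pictures are saved under pics/ and viewed, at most 14 in all, crops included, and the job is handed in when it is done.

```bash
mkdir -p pics; ls; python3 - <<'E'
from bench import arm
import cv2
s=arm.observe();print(s)
for n in("scene","side"):
    p=arm.get_image(n);cv2.imwrite(f"pics/{n}0.png",p["pixels"])
    print(n,p["fx"],p["rvec"],p["tvec"],p["distortion"])
    for k in("red","yellow","blue","green"):
        for pre in("bottle_","cell_"):
            r=arm.spot_in(p,pre+k);print(pre+k,[(round(d["score"],2),[round(float(v),3) for v in d["centre"]]) for d in r[:2]])
    r=arm.spot_in(p,"carrier");print("carrier",[(d["score"],d["centre"]) for d in r[:2]])
    r=arm.spot_in(p,"rail");print("rail",[(d["score"],d["centre"]) for d in r[:2]])
E
```

```text
pics
{'t': 0.0, 'joint_positions': array([-1.30357555e+00,  3.00450716e-01,  1.52156867e+00,  4.26371734e-05,
        1.32069117e+00, -6.65918026e-02]), 'joint_velocities': array([-0.00072945,  0.00088979,  0.00077039, -0.00061768, -0.00036328,
       -0.00096223]), 'joint_efforts': array([ 5.80956475e-04, -5.43504596e+01, -3.61795592e+01, -1.64803864e-04,
        3.98990509e-03,  2.75551720e-06]), 'tcp_pos': array([ 0.18015746, -0.51941796,  0.23073775]), 'eef_rot': array([-3.14047998e+00, -1.15595369e-04,  3.33801937e-01]), 'ft_force': array([ 0.25418678,  0.37928776, -0.08078986]), 'ft_torque': array([ 0.00390335,  0.04164508, -0.01783527]), 'finger_force': 0.0, 'opening': 0.08545956422596641}
scene 571.7147705151384 [ 1.87064692  1.32771226 -0.65050229] [-0.17244141 -0.26453123  1.34813998] [-0.18664735  0.          0.          0.          0.        ]
bottle_red [(0.84, [0.57, -0.118, 0.07])]
cell_red [(0.7, [0.587, -0.124, 0.025])]
bottle_yellow [(0.88, [0.569, -0.238, 0.071])]
cell_yellow [(0.75, [0.586, -0.243, 0.025])]
bottle_blue [(0.87, [0.571, -0.178, 0.069]), (0.25, [0.56
[... 198 characters left out ...]
[0.5642, 0.2034, 0.0143])]
rail [(0.57, [0.5858, -0.1942, 0.0074]), (0.48, [0.5694, -0.1789, 0.0699])]
side 514.1127398657485 [ 0.40296255 -2.80944387  1.08407541] [0.49011445 0.13349787 0.84608004] [-0.10387906  0.          0.          0.          0.        ]
bottle_red [(0.94, [0.556, -0.107, 0.069]), (0.23, [0.543, -0.119, 0.029])]
cell_red [(0.76, [0.541, -0.118, 0.03])]
bottle_yellow [(0.84, [0.545, -0.227, 0.078])]
cell_yellow [(0.63, [0.533, -0.256, 0.025])]
bottle_blue [(0.92, [0.546, -0.166, 0.082]), (0.63, [0.525, -0.312, 0.025])]
cell_blue [(0.64, [0.531, -0.196, 0.022])]
bottle_green [(0.77, [0.542, -0.29, 0.078])]
cell_green []
carrier []
rail [(0.79, [0.5375, -0.0784, 0.0197])]
```

View pics/scene0.png

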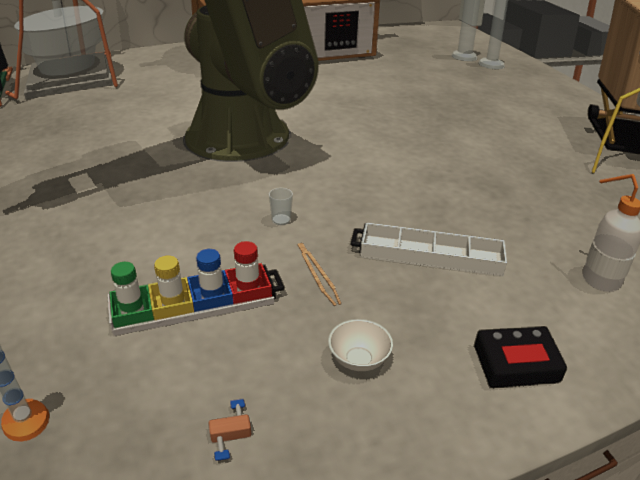

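View pics/side0.png

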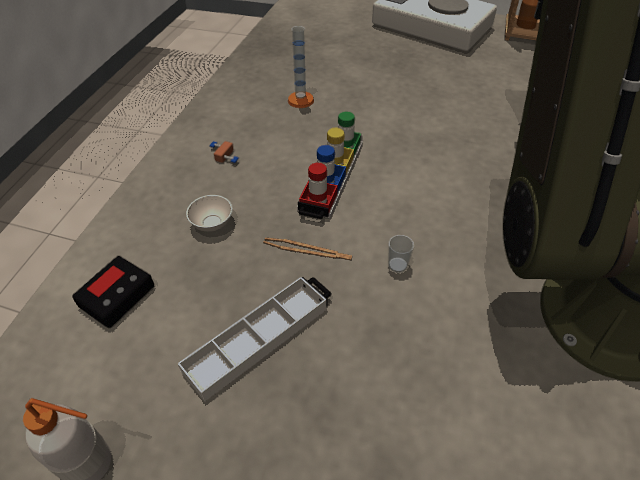

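The scene view shows the rail handle beside red (275,283), so the order from it is red, blue, yellow, green. The carrier's handle (357,240) is on its rail side. I'll zoom in on the carrier and triangulate.

```bash
cat > h.py <<'E'
import numpy as np,cv2
def ray(p,uv):
    K=np.array([[p["fx"],0,p["cx"]],[0,p["fy"],p["cy"]],[0,0,1.]]);D=np.array(p["distortion"])
    n=cv2.undistortPoints(np.array([[uv]],float),K,D)[0,0]
    R=cv2.Rodrigues(np.array(p["rvec"],float))[0];t=np.array(p["tvec"],float)
    c=-R.T@t;d=R.T@np.array([n[0],n[1],1]);return c,d/np.linalg.norm(d)
def tri(*obs):
    A=np.zeros((3,3));b=np.zeros(3)
    for p,uv in obs:
        c,d=ray(p,uv);P=np.eye(3)-np.outer(d,d);A+=P;b+=P@c
    x=np.linalg.solve(A,b)
    e=[np.linalg.norm(np.cross(x-ray(p,uv)[0],ray(p,uv)[1])) for p,uv in obs]
    return x,max(e)
def plane(p,uv,z):
    c,d=ray(p,uv);return c+d*(z-c[2])/d[2]
def proj(p,X):
    K=np.array([[p["fx"],0,p["cx"]],[0,p["fy"],p["cy"]],[0,0,1.]])
    return cv2.projectPoints(np.array(X,float).reshape(-1,3),np.array(p["rvec"],float),np.array(p["tvec"],float),K,np.array(p["distortion"]))[0][:,0]
E
python3 - <<'E'
import cv2,numpy as np
a=cv2.imread("pics/scene0.png");b=cv2.imread("pics/side0.png")
A=cv2.resize(a[215:285,345:515],None,fx=4,fy=4,interpolation=cv2.INTER_CUBIC)
B=cv2.resize(b[270:405,170:340],None,fx=4,fy=4,interpolation=cv2.INTER_CUBIC)
B=cv2.resize(b[270:405,170:340],(400,318));B=cv2.resize(b[270:350,170:340],(680,320),interpolation=cv2.INTER_CUBIC)
cv2.imwrite("pics/cr.png",np.vstack([A,B]))
B=cv2.resize(b[270:405,170:340],(680,540),interpolation=cv2.INTER_CUBIC);cv2.imwrite("pics/cr2.png",B)
cv2.imwrite("pics/cr1.png",A)
E
```

```text
(no output)
```

View pics/cr1.png

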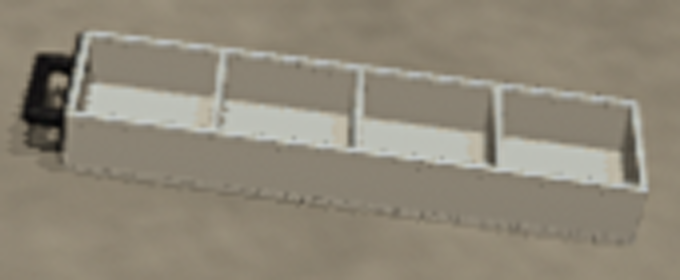

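View pics/cr2.png

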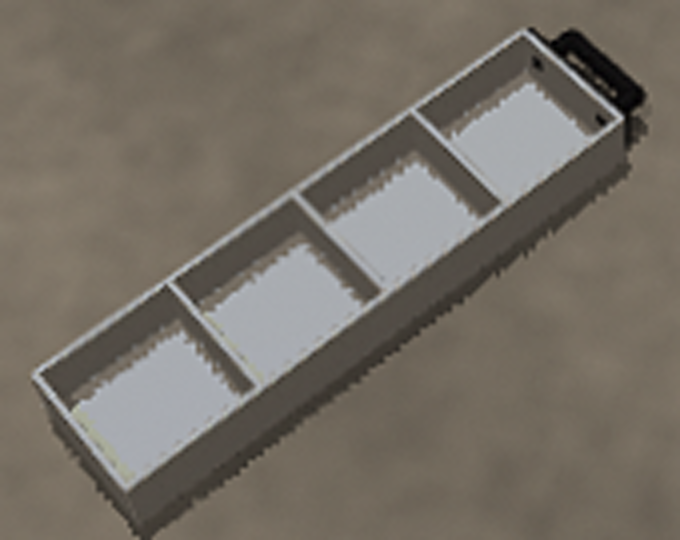

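```bash
cat >> h.py <<'E'
from scipy.optimize import least_squares
HS={"red":((0,6),(174,180)),"yellow":((20,32),),"blue":((105,122),),"green":((50,85),)}
def capblob(p,k,near,r=26):
    h=cv2.cvtColor(p["pixels"],cv2.COLOR_BGR2HSV);m=np.zeros(h.shape[:2],np.uint8)
    for a,b in HS[k]: m|=cv2.inRange(h,(a,110,60),(b,255,255))
    z=np.zeros_like(m);cv2.circle(z,tuple(int(round(v)) for v in near),r,255,-1);m&=z
    n,l,s,c=cv2.connectedComponentsWithStats(m)
    i=min(range(1,n),key=lambda i:np.hypot(*(c[i]-near))-0.2*np.sqrt(s[i,4]));return c[i],s[i]
def capc(p,X):
    a=np.linspace(0,2*np.pi,60);ring=np.c_[.0175*np.cos(a),.0175*np.sin(a)]
    P=np.vstack([np.c_[ring,np.full(60,z)] for z in(0,-.018)])+X
    M=cv2.moments(cv2.convexHull(proj(p,P).astype(np.float32)));return np.array([M["m10"],M["m01"]])/M["m00"]
def captop(obs,X0):
    f=lambda X:np.concatenate([capc(p,X)-c for p,c in obs])
    r=least_squares(f,X0,x_scale=.01);return r.x,np.abs(r.fun).max()
E
python3 - <<'E'
from bench import arm;from h import *
np.set_printoptions(precision=4,suppress=True)
s=arm.get_image("scene");d=arm.get_image("side")
off=lambda q,o:(np.array(q)+.5)/4-.5+np.array(o)
S=[(80,34),(638,100),(645,188),(67,113)];D=[(622,120),(128,488),(35,375),(527,30)]
C=[]
for a,b in zip(S,D):
    x,e=tri((s,off(a,(345,215))),(d,off(b,(170,270))));C.append(x);print("corner",x,e)
C=np.array(C);c=C.mean(0);h=(C[0]+C[3])/2;f=(C[1]+C[2])/2;u=(h-f)[:2];print("len",np.linalg.norm(u),"wid",np.linalg.norm(C[0]-C[3]),np.linalg.norm(C[1]-C[2]))
u/=np.linalg.norm(u);print("centre",c,"u",u,np.degrees(np.arctan2(u[1],u[0])))
for k,t in zip(("red","blue","yellow","green"),(.09,.03,-.03,-.09)):print("pocket",k,c[:2]+t*u)
sc={"red":(246,252),"yellow":(168,267),"blue":(208,259),"green":(124,274)}
si={"red":(318,171),"yellow":(336,136),"blue":(326,154),"green":(347,119)}
for k in sc:
    a,sa=capblob(s,k,sc[k],15);b,sb=capblob(d,k,si[k],13)
    print(k,a,sa,b,sb,*captop([(s,a),(d,b)],[.56,-.2,.09]))
E
```

```text
corner [0.473  0.1196 0.0268] 0.0017507434248062216
corner [0.5981 0.3286 0.0299] 0.0002870160851099198
corner [0.6509 0.2963 0.0285] 0.0005746390065658473
corner [0.5251 0.0887 0.028 ] 0.00020907734844042146
len 0.24322054820397498 wid 0.0605830807489114 0.06192677527360914
centre [0.5618 0.2083 0.0283] u [-0.5161 -0.8566] -121.06771997001897
pocket red [0.5153 0.1312]
pocket blue [0.5463 0.1826]
pocket yellow [0.5772 0.234 ]
pocket green [0.6082 0.2854]
red [245.2627 252.1325] [234 241  24  23 453] [316.6707 170.4431] [308 162  19  19 246] [ 0.5606 -0.1186  0.0938] 0.0037398469228833164
yellow [166.5102 266.7204] [154 255  26  24 490] [335.2317 135.4553] [327 127  18  17 246] [ 0.5565 -0.2352  0.0927] 0.08572962992323596
blue [208.0484 259.6613] [197 249  23  23 434] [325.4387 150.2774] [317 145  18  12 155] [ 0.5618 -0.1757  0.096 ] 0.9180832700418193
green [122.1232 272.431 ] [111 262  24  23 406] [346.     116.1081] [339 112  15   9 111] [ 0.5523 -0.2994  0.0961] 0.6921971313252868
```

Carrier found: heading −121°, rim at z≈0.028. The bottle tops stand at about 0.094. Next I'll go above the rail and look from there.

```bash
python3 -m inch '[[0,0,7,0.02,0.02,0,1],[0,0,14,0.05,0.05,0,1],[0,0,20,0.08,0.08,0,1],[0,0,27,0.11,0.11,0,1],[0,0,34,0.14,0.14,0,1],[0,0,41,0.16,0.16,0,1],[0,0,45,0.19,0.19,0,1],[0,0,45,0.19,0.19,0,1]]'; python3 -m inch '[[0,0,7,0.02,0.02,0,1],[0,0,14,0.05,0.05,0,1],[0,0,20,0.08,0.08,0,1],[0,0,23,0.11,0.11,0,1],[0,0,23,0.14,0.12,0,1],[0,0,23,0.17,0.13,0,1],[0,0,23,0.19,0.13,0,1],[0,0,23,0.19,0.13,0,1]]'
python3 - <<'E'
from bench import arm;from h import *
np.set_printoptions(precision=4,suppress=True)
w=arm.get_image("wrist");cv2.imwrite("pics/w1.png",w["pixels"])
s=arm.observe();print(s["tcp_pos"],s["eef_rot"],s["joint_positions"],s["t"])
for n,X in (("red",[.5606,-.1186,.093]),("blue",[.56,-.1757,.093]),("yellow",[.5565,-.2352,.093]),("green",[.553,-.296,.093])):print(n,proj(w,X))
E
```

```text
t: 1.87
tcp_pos: [0.3737, -0.3256, 0.2315]
eef_rot: [3.141, -0.001, 1.129]
ft_force: [-0.5, 0.0, -0.4]
opening: 0.0854
finger_force: 0.0
t: 2.53
tcp_pos: [0.5627, -0.1985, 0.2305]
eef_rot: [-3.141, -0.0, 1.523]
ft_force: [-0.6, -0.4, -1.5]
opening: 0.0855
finger_force: 0.0
[ 0.5611 -0.199   0.2304] [-3.1406 -0.0004  1.522 ] [-0.4024  0.4028  1.3849  0.      1.355  -0.3536] 2.5833
red [[316.3533 124.3968]]
blue [[319.3559 198.7588]]
yellow [[318.7979 269.2272]]
green [[318.3969 333.624 ]]
```

View pics/w1.png

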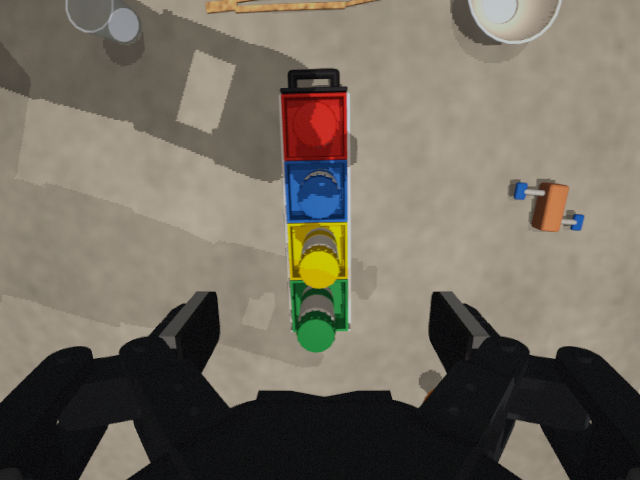

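The wrist view matches the predictions: red cap (316,125), yellow (319,268), green (316,334), and the fingers close across the row. Going for red.

```bash
python3 -m inch '[[0,0,0,0,0.03,-0.01,1],[0,0,0,0,0.06,-0.03,1],[0,0,0,0,0.08,-0.06,1],[0,0,0,0,0.08,-0.09,1],[0,0,0,0,0.08,-0.12,1],[0,0,0,0,0.08,-0.12,1]]'; python3 - <<'E'
from bench import arm;from h import *
w=arm.get_image("wrist");cv2.imwrite("pics/w2.png",w["pixels"]);print(proj(w,[.5606,-.1186,.093]),arm.observe()["tcp_pos"])
E
```

```text
t: 3.08
tcp_pos: [0.557, -0.1191, 0.1062]
eef_rot: [-3.133, -0.002, 1.52]
ft_force: [-0.5, 0.5, -0.3]
opening: 0.0852
finger_force: 0.0
[[331.91431004 284.62566336]] [ 0.55842247 -0.11966049  0.10951725]
```

View pics/w2.png

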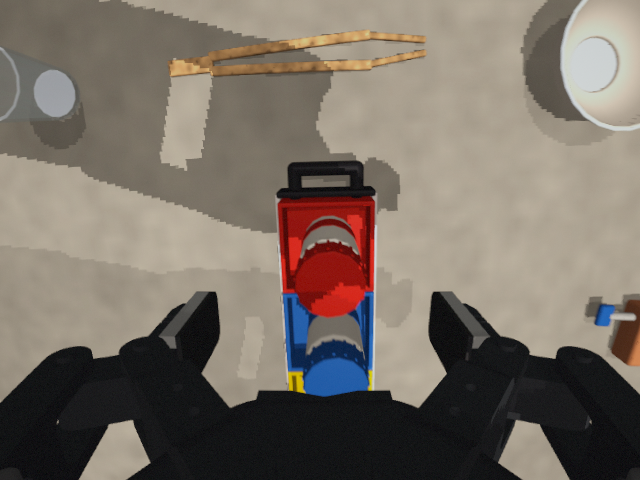

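The red cap (331,284) is where it was predicted, so I'll descend and grip.

```bash
python3 -m inch '[[0,0,0,0.002,0.001,-0.02,1],[0,0,0,0.002,0.001,-0.045,1],[0,0,0,0.002,0.001,-0.062,1],[0,0,0,0.002,0.001,-0.062,1],[0,0,0,0.002,0.001,-0.062,0],[0,0,0,0.002,0.001,-0.062,-1],[0,0,0,0.002,0.001,-0.062,-1],[0,0,0,0.002,0.001,-0.062,-1]]'; python3 -m inch '[[0,0,0,0,0,0,-1],[0,0,0,0,0,0,-1],[0,0,0,0,0,0,-1]]'; python3 - <<'E'
from bench import arm;from h import *
s=arm.observe();print(s["tcp_pos"],s["opening"],s["finger_force"],s["ft_force"])
w=arm.get_image("wrist");print(len(w))
E
```

```text
t: 3.8
tcp_pos: [0.5628, -0.1189, 0.0509]
eef_rot: [3.139, 0.001, 1.52]
ft_force: [0.1, 0.0, -1.1]
opening: 0.0385
finger_force: 0.0
t: 4.05
tcp_pos: [0.5627, -0.1188, 0.0504]
eef_rot: [3.14, 0.0, 1.521]
ft_force: [-2.0, -0.4, 7.8]
opening: 0.0334
finger_force: 60.0
[ 0.562667   -0.11880767  0.05044792] 0.03339671824628993 60.035277754068375 [-1.97095771 -0.43894729  7.83440479]
9
```

Red is gripped at 33 mm. Lifting it and carrying it to the handle pocket.

```bash
python3 -m inch '[[0,0,0,0,0,0.01,-1],[0,0,0,0,0,0.03,-1],[0,0,0,0,0,0.06,-1],[0,0,0,0,0,0.09,-1],[0,0,-4,0,0.02,0.11,-1],[0,0,-8,-0.01,0.05,0.11,-1],[0,0,-12,-0.02,0.08,0.11,-1],[0,0,-16,-0.025,0.11,0.11,-1]]'; python3 -m inch '[[0,0,-4,-0.01,0.03,0,-1],[0,0,-8,-0.015,0.06,0,-1],[0,0,-12,-0.02,0.09,0,-1],[0,0,-12,-0.022,0.12,0,-1],[0,0,-12,-0.022,0.135,0,-1],[0,0,-12,-0.022,0.14,0,-1],[0,0,-12,-0.022,0.14,0,-1],[0,0,-12,-0.022,0.14,0,-1]]'; python3 - <<'E'
from bench import arm;from h import *
np.set_printoptions(precision=4,suppress=True)
w=arm.get_image("wrist");s=arm.observe();print(s["tcp_pos"],s["eef_rot"])
im=w["pixels"].copy()
c=np.array([.5618,.2083]);u=np.array([-.5161,-.8566]);v=np.array([-u[1],u[0]])
Q=[np.r_[c+a*.122*u+b*.032*v,.03] for a,b in((1,1),(1,-1),(-1,-1),(-1,1))]
for p in proj(w,Q):cv2.circle(im,tuple(int(x) for x in np.clip(p,-999,1999)),4,(255,0,255),1)
cv2.imwrite("pics/w3.png",im)
E
```

```text
t: 4.77
tcp_pos: [0.5363, -0.0076, 0.1604]
eef_rot: [3.141, -0.0, 1.237]
ft_force: [0.9, 0.8, -0.6]
opening: 0.0334
finger_force: 59.7
t: 5.43
tcp_pos: [0.5152, 0.1308, 0.1596]
eef_rot: [3.141, 0.0, 1.032]
ft_force: [0.1, -0.7, -0.6]
opening: 0.0334
finger_force: 59.7
[0.5153 0.1305 0.1595] [3.1415 0.0001 1.0312]
```

View pics/w3.png

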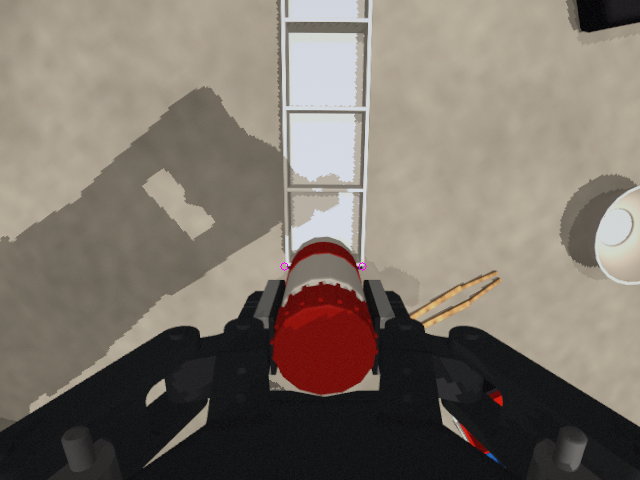

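The predicted handle-end corners (285,266) and (361,266) coincide with the rim to within about 2 px. Lowering.

```bash
python3 -m inch '[[0,0,0,0.001,0,-0.02,-1],[0,0,0,0.001,0,-0.05,-1],[0,0,0,0.001,0,-0.08,-1],[0,0,0,0.001,0,-0.1,-1],[0,0,0,0.001,0,-0.107,-1],[0,0,0,0.001,0,-0.11,-1],[0,0,0,0.001,0,-0.112,-1],[0,0,0,0.001,0,-0.112,-1]]';python3 -m inch '[[0,0,0,0,0,-0.001,-1],[0,0,0,0,0,-0.002,-1],[0,0,0,0,0,-0.002,-1]]'
```

```text
t: 6.15
tcp_pos: [0.5168, 0.1311, 0.0483]
eef_rot: [3.14, -0.001, 1.031]
ft_force: [-0.8, 0.5, 0.1]
opening: 0.0332
finger_force: 59.7
t: 6.4
tcp_pos: [0.5164, 0.1314, 0.0458]
eef_rot: [3.141, -0.001, 1.032]
ft_force: [-0.1, -0.5, -0.8]
opening: 0.0332
finger_force: 59.7
```

```bash
for i in 1 2; do python3 -m inch '[[0,0,0,0,0,-0.001,-1],[0,0,0,0,0,-0.001,-1]]' | grep -E 'tcp_pos|ft_f'; done
```

```text
tcp_pos: [0.5166, 0.1315, 0.0454]
ft_force: [-3.2, -0.7, 10.6]
tcp_pos: [0.5167, 0.1316, 0.0454]
ft_force: [-9.0, -1.5, 23.8]
```

On the floor at z=0.0454. I'll ease off, release and rise.

```bash
python3 -m inch '[[0,0,0,0,0,0.001,-1],[0,0,0,0,0,0.0015,0],[0,0,0,0,0,0.0015,1],[0,0,0,0,0,0.0015,1],[0,0,0,0,0,0.0015,1],[0,0,0,0,0,0.0015,1],[0,0,0,0,0,0.0015,1],[0,0,0,0,0,0.0015,1]]'; python3 -m inch '[[0,0,0,0,0,0.01,1],[0,0,0,0,0,0.03,1],[0,0,0,0,0,0.06,1],[0,0,0,0,0,0.09,1],[0,0,0,0,0,0.12,1],[0,0,0,0,0,0.15,1],[0,0,0,0,0,0.15,1]]'; python3 - <<'E'
from bench import arm;from h import *
np.set_printoptions(precision=4,suppress=True)
w=arm.get_image("wrist");cv2.imwrite("pics/w4.png",w["pixels"]);s=arm.get_image("scene")
for i,p in enumerate((w,)):print(proj(p,[.5167,.1316,.088]),proj(p,[.5167,.1316,.004]))
for k,X in (("red",[.5167,.1316,.088]),("blue",[.56,-.1757,.093]),("yellow",[.5565,-.2352,.093]),("green",[.553,-.296,.093])):
    a,sa=capblob(s,k,capc(s,np.array(X)),15);print(k,a,capc(s,np.array(X)),sa)
E
```

```text
t: 7.4
tcp_pos: [0.5162, 0.1314, 0.0447]
eef_rot: [-3.142, 0.0, 1.032]
ft_force: [-0.2, -0.9, -0.3]
opening: 0.085
finger_force: 0.0
t: 7.98
tcp_pos: [0.518, 0.1317, 0.2015]
eef_rot: [3.135, -0.006, 1.032]
ft_force: [0.1, 0.5, 1.1]
opening: 0.0857
finger_force: 0.0
[[321.4827 235.5043]] [[321.4508 214.3623]]
red [384.935  210.2571] [385.01  210.644] [375 201  21  20 354]
blue [208.1172 259.708 ] [207.2944 259.9376] [197 249  23  23 435]
yellow [166.5102 266.7204] [166.5131 266.6016] [154 255  26  24 490]
green [122.2602 272.5398] [124.3665 273.5299] [111 262  24  23 415]
```

View pics/w4.png

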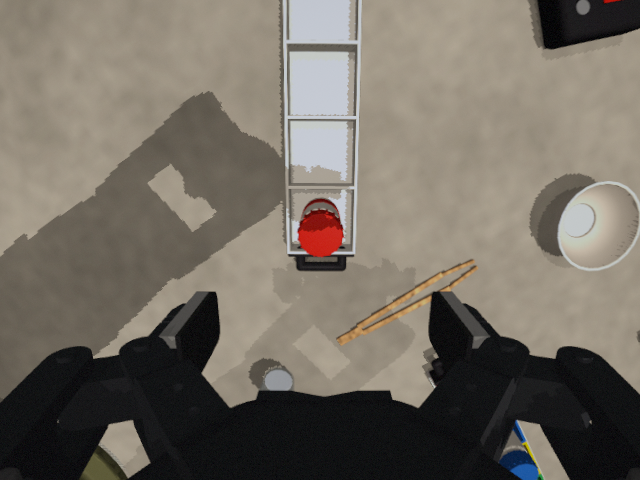

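Red is standing in the handle pocket (320,230). Next is blue.

```bash
python3 -m inch '[[0,0,4,0,-0.02,0,1],[0,0,8,0.01,-0.05,0,1],[0,0,12,0.015,-0.08,0,1],[0,0,16,0.02,-0.11,0,1],[0,0,20,0.025,-0.14,0,1],[0,0,24,0.03,-0.17,0,1],[0,0,28,0.035,-0.2,0,1],[0,0,28,0.035,-0.23,0,1]]'; python3 -m inch '[[0,0,0,0.003,-0.03,0,1],[0,0,0,0.006,-0.06,0,1],[0,0,0,0.008,-0.076,-0.02,1],[0,0,0,0.008,-0.076,-0.05,1],[0,0,0,0.008,-0.076,-0.06,1],[0,0,0,0.008,-0.076,-0.06,1]]';python3 - <<'E'
from bench import arm;from h import *
w=arm.get_image("wrist");print(arm.observe()["tcp_pos"],proj(w,[.560,-.1745,.093]))
im=w["pixels"];p=proj(w,[.560,-.1745,.093])[0];cv2.circle(im,tuple(int(x) for x in p),3,(255,0,255),-1);cv2.imwrite("pics/w5.png",im)
E
```

```text
t: 8.75
tcp_pos: [0.551, -0.1, 0.1934]
eef_rot: [-3.139, -0.0, 1.525]
ft_force: [-0.0, 0.1, 0.2]
opening: 0.0856
finger_force: 0.0
t: 9.25
tcp_pos: [0.5576, -0.1739, 0.1313]
eef_rot: [-3.135, -0.002, 1.52]
ft_force: [-0.5, 0.2, -0.3]
opening: 0.0853
finger_force: 0.0
[ 0.55854629 -0.1739961   0.13359967] [[329.25078633 268.85689513]]
```

View pics/w5.png

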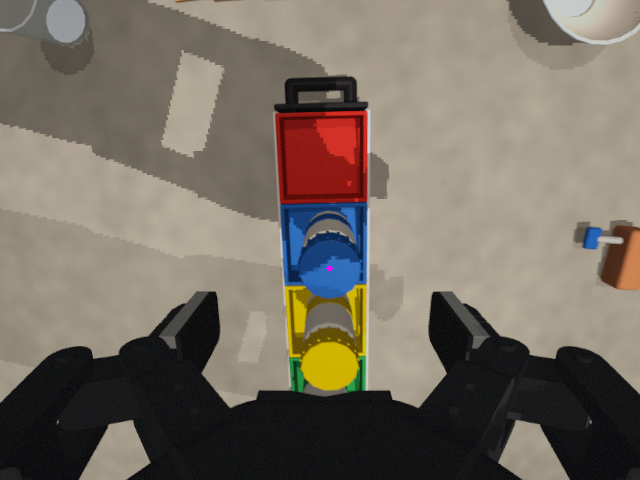

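The marker sits on the blue cap's centre (330,268). Descending, gripping and lifting.

```bash
python3 -m inch '[[0,0,0,0.001,0,-0.03,1],[0,0,0,0.001,0,-0.06,1],[0,0,0,0.001,0,-0.081,1],[0,0,0,0.001,0,-0.081,1],[0,0,0,0.001,0,-0.081,0],[0,0,0,0.001,0,-0.081,-1],[0,0,0,0.001,0,-0.081,-1],[0,0,0,0.001,0,-0.081,-1]]'; python3 -m inch '[[0,0,0,0,0,0,-1],[0,0,0,0,0,0,-1],[0,0,0,0,0,0,-1]]'
```

```text
t: 9.97
tcp_pos: [0.561, -0.1748, 0.0556]
eef_rot: [3.139, 0.001, 1.521]
ft_force: [-0.7, 0.1, 0.1]
opening: 0.039
finger_force: 0.0
t: 10.22
tcp_pos: [0.5608, -0.1749, 0.0555]
eef_rot: [3.139, 0.001, 1.521]
ft_force: [-2.0, 1.0, 9.4]
opening: 0.033
finger_force: 58.9
```

```bash
python3 -m inch '[[0,0,0,0,0,0.01,-1],[0,0,0,0,0,0.03,-1],[0,0,0,0,0,0.06,-1],[0,0,0,0,0,0.09,-1],[0,0,-4,0,0.02,0.12,-1],[0,0,-8,0,0.05,0.12,-1],[0,0,-12,0,0.085,0.12,-1],[0,0,-16,0,0.12,0.12,-1]]'; python3 -m inch '[[0,0,-4,-0.003,0.035,0,-1],[0,0,-8,-0.006,0.07,0,-1],[0,0,-12,-0.009,0.105,0,-1],[0,0,-12,-0.012,0.14,0,-1],[0,0,-12,-0.0135,0.175,0,-1],[0,0,-12,-0.0135,0.205,0,-1],[0,0,-12,-0.0135,0.23,0,-1],[0,0,-12,-0.0135,0.2375,0,-1]]';python3 -m inch '[[0,0,0,0,0,0,-1],[0,0,0,0,0,0,-1]]'
```

```text
t: 10.88
tcp_pos: [0.56, -0.0536, 0.1754]
eef_rot: [3.14, -0.0, 1.237]
ft_force: [0.3, 0.0, -0.9]
opening: 0.0334
finger_force: 59.7
t: 11.55
tcp_pos: [0.5462, 0.1861, 0.1748]
eef_rot: [3.141, -0.001, 1.035]
ft_force: [-0.1, 1.2, -1.5]
opening: 0.0332
finger_force: 59.7
t: 11.72
tcp_pos: [0.5467, 0.1824, 0.1742]
eef_rot: [3.141, 0.0, 1.032]
ft_force: [0.3, 0.1, -0.8]
opening: 0.0333
finger_force: 59.7
```

```bash
python3 -m inch '[[0,0,0,0,0,-0.03,-1],[0,0,0,0,0,-0.06,-1],[0,0,0,0,0,-0.09,-1],[0,0,0,0,0,-0.11,-1],[0,0,0,0,0,-0.117,-1],[0,0,0,0,0,-0.12,-1],[0,0,0,0,0,-0.122,-1],[0,0,0,0,0,-0.122,-1]]' | grep -E 'tcp_pos|ft_f';for i in 1 2 3; do python3 -m inch '[[0,0,0,0,0,-0.001,-1],[0,0,0,0,0,-0.001,-1]]' | grep -E 'tcp_pos|ft_f'; done
```

```text
tcp_pos: [0.5474, 0.1826, 0.0529]
ft_force: [0.0, -0.3, -0.3]
tcp_pos: [0.5472, 0.1829, 0.0518]
ft_force: [1.0, 0.7, -1.9]
tcp_pos: [0.5471, 0.183, 0.0506]
ft_force: [0.3, -0.1, 3.7]
tcp_pos: [0.5473, 0.1832, 0.0505]
ft_force: [-5.7, -1.1, 15.3]
```

```bash
python3 -m inch '[[0,0,0,0,0,0.001,-1],[0,0,0,0,0,0.001,0],[0,0,0,0,0,0.001,1],[0,0,0,0,0,0.001,1],[0,0,0,0,0,0.001,1],[0,0,0,0,0,0.001,1],[0,0,0,0,0,0.001,1],[0,0,0,0,0,0.001,1]]' | grep -E 'tcp|ft_f|open'; python3 -m inch '[[0,0,0,0,0,0.02,1],[0,0,0,0,0,0.05,1],[0,0,0,0,0,0.08,1],[0,0,0,0,0,0.11,1],[0,0,4,0,-0.03,0.13,1],[0,0,8,0,-0.06,0.13,1],[0,0,12,0,-0.09,0.13,1],[0,0,16,0,-0.12,0.13,1]]'| grep -E 'tcp|ft_f|open'; python3 -m inch '[[0,0,4,0.003,-0.035,0,1],[0,0,8,0.006,-0.07,0,1],[0,0,12,0.009,-0.105,0,1],[0,0,12,0.009,-0.14,0,1],[0,0,12,0.009,-0.175,0,1],[0,0,12,0.009,-0.21,0,1],[0,0,12,0.009,-0.24,0,1],[0,0,12,0.009,-0.27,0,1]]'| grep -E 'tcp|ft_f'; python3 -m inch '[[0,0,0,0,-0.02,-0.01,1],[0,0,0,0,-0.029,-0.03,1],[0,0,0,0,-0.029,-0.04,1],[0,0,0,0,-0.029,-0.04,1]]'| grep -E 'tcp|ft_f';python3 - <<'E'
from bench import arm;from h import *
w=arm.get_image("wrist");print(arm.observe()["tcp_pos"])
im=w["pixels"].copy()
for X in([.5565,-.2352,.093],[.552,-.2993,.093]):
  p=proj(w,X)[0];print(p);cv2.circle(im,tuple(int(x) for x in p),3,(255,0,255),-1)
s=arm.get_image("scene")
for k,X in (("red",[.5167,.1316,.088]),("blue",[.5473,.1832,.088])):
    a,sa=capblob(s,k,capc(s,np.array(X)),15);print(k,a,capc(s,np.array(X)))
v=cv2.resize(s["pixels"][180:340,60:520],(800,278));cv2.imwrite("pics/w6.png",np.vstack([v,cv2.resize(im[150:400,140:],(625,312)) if 0 else cv2.copyMakeBorder(im[120:440],0,0,0,160,cv2.BORDER_CONSTANT)]))
E
```

```text
tcp_pos: [0.5467, 0.1828, 0.0497]
ft_force: [0.3, 0.3, 0.0]
opening: 0.0855
tcp_pos: [0.5465, 0.0617, 0.1802]
ft_force: [0.7, -0.8, -0.5]
opening: 0.0854
tcp_pos: [0.5554, -0.2089, 0.1798]
ft_force: [0.4, 1.4, 0.5]
tcp_pos: [0.5546, -0.2356, 0.1372]
ft_force: [-0.1, 0.3, -0.2]
[ 0.55527948 -0.23535784  0.13885762]
[327.87728954 263.59870574]
[325.47092895 363.05248452]
red [384.95086705 210.39884393] [385.00998506 210.64395732]
blue [420.69085174 214.67192429] [420.95867698 214.95848754]
```

View pics/w6.png

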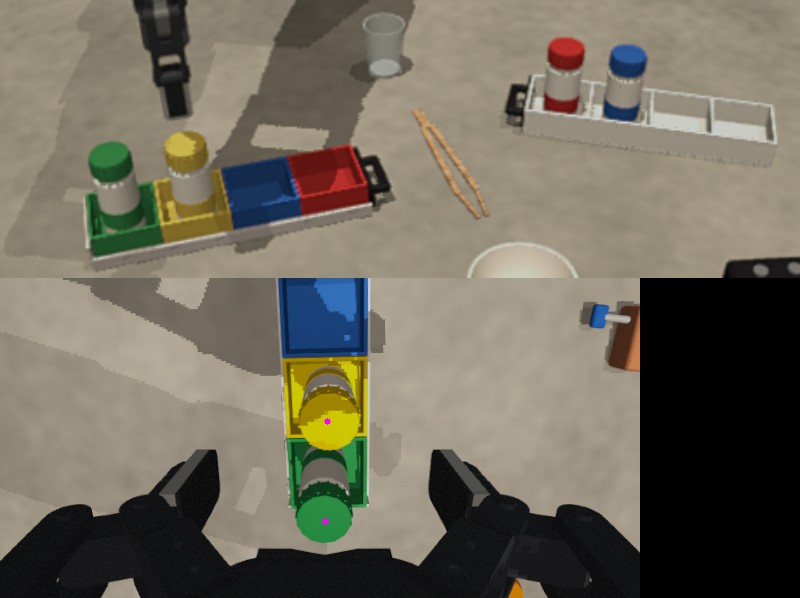

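Red and blue stand in pockets 1 and 2. The markers lie on the yellow cap (327,421) and the green cap (325,521). Taking yellow.

```bash
python3 -m inch '[[0,0,0,0.001,0,-0.03,1],[0,0,0,0.001,0,-0.06,1],[0,0,0,0.001,0,-0.085,1],[0,0,0,0.001,0,-0.087,1],[0,0,0,0.001,0,-0.087,0],[0,0,0,0.001,0,-0.087,-1],[0,0,0,0.001,0,-0.087,-1],[0,0,0,0.001,0,-0.087,-1]]'; python3 -m inch '[[0,0,0,0,0,0,-1],[0,0,0,0,0,0,-1],[0,0,0,0,0,0,-1]]'
```

```text
t: 15.98
tcp_pos: [0.5575, -0.2364, 0.0547]
eef_rot: [3.139, 0.001, 1.521]
ft_force: [0.5, -0.3, -0.3]
opening: 0.0391
finger_force: 0.0
t: 16.23
tcp_pos: [0.5574, -0.2364, 0.0547]
eef_rot: [3.139, 0.001, 1.521]
ft_force: [-1.9, 1.2, 8.1]
opening: 0.0335
finger_force: 59.1
```

```bash
python3 -m inch '[[0,0,0,0,0,0.01,-1],[0,0,0,0,0,0.03,-1],[0,0,0,0,0,0.06,-1],[0,0,0,0,0,0.09,-1],[0,0,-4,0,0.02,0.12,-1],[0,0,-8,0,0.05,0.12,-1],[0,0,-12,0,0.085,0.12,-1],[0,0,-16,0,0.12,0.12,-1]]'| grep -E 'tcp|ft_f'; python3 -m inch '[[0,0,-4,0.003,0.035,0,-1],[0,0,-8,0.006,0.07,0,-1],[0,0,-12,0.009,0.105,0,-1],[0,0,-12,0.012,0.14,0,-1],[0,0,-12,0.015,0.175,0,-1],[0,0,-12,0.018,0.21,0,-1],[0,0,-12,0.0206,0.245,0,-1],[0,0,-12,0.0206,0.28,0,-1]]'| grep -E 'tcp|ft_f';python3 -m inch '[[0,0,0,0,0.035,0,-1],[0,0,0,0,0.06,0,-1],[0,0,0,0,0.071,0,-1],[0,0,0,0,0.071,0,-1],[0,0,0,0,0.071,0,-1]]'
```

```text
tcp_pos: [0.5565, -0.1151, 0.1744]
ft_force: [0.4, 0.3, -0.8]
tcp_pos: [0.5774, 0.1656, 0.174]
ft_force: [0.4, -0.5, -0.1]
t: 17.98
tcp_pos: [0.5772, 0.2346, 0.1732]
eef_rot: [3.141, 0.0, 1.033]
ft_force: [0.0, 0.5, -1.7]
opening: 0.033
finger_force: 59.7
```

```bash
python3 -m inch '[[0,0,0,0,0,-0.03,-1],[0,0,0,0,0,-0.06,-1],[0,0,0,0,0,-0.09,-1],[0,0,0,0,0,-0.11,-1],[0,0,0,0,0,-0.117,-1],[0,0,0,0,0,-0.12,-1],[0,0,0,0,0,-0.122,-1],[0,0,0,0,0,-0.122,-1]]' | grep -E 'tcp_pos|ft_f';for i in 1 2 3; do python3 -m inch '[[0,0,0,0,0,-0.001,-1],[0,0,0,0,0,-0.001,-1]]' | grep -E 'tcp_pos|ft_f'; done
```

```text
tcp_pos: [0.578, 0.2346, 0.0521]
ft_force: [0.0, 0.5, -1.0]
tcp_pos: [0.5778, 0.2349, 0.0508]
ft_force: [-0.1, -0.8, -1.6]
tcp_pos: [0.5777, 0.2351, 0.0498]
ft_force: [-0.6, -0.9, 4.5]
tcp_pos: [0.5779, 0.2352, 0.0497]
ft_force: [-6.1, -0.8, 14.3]
```

```bash
python3 -m inch '[[0,0,0,0,0,0.001,-1],[0,0,0,0,0,0.001,0],[0,0,0,0,0,0.001,1],[0,0,0,0,0,0.001,1],[0,0,0,0,0,0.001,1],[0,0,0,0,0,0.001,1],[0,0,0,0,0,0.001,1],[0,0,0,0,0,0.001,1]]' | grep -E 'tcp|ft_f|open'; python3 -m inch '[[0,0,0,0,0,0.02,1],[0,0,0,0,0,0.05,1],[0,0,0,0,0,0.08,1],[0,0,0,0,0,0.11,1],[0,0,4,0,-0.03,0.13,1],[0,0,8,0,-0.06,0.13,1],[0,0,12,0,-0.09,0.13,1],[0,0,16,0,-0.12,0.13,1]]'| grep -E 'tcp|ft_f|open'; python3 -m inch '[[0,0,4,-0.003,-0.035,0,1],[0,0,8,-0.006,-0.07,0,1],[0,0,12,-0.01,-0.105,0,1],[0,0,12,-0.014,-0.14,0,1],[0,0,12,-0.018,-0.175,0,1],[0,0,12,-0.022,-0.21,0,1],[0,0,12,-0.026,-0.245,0,1],[0,0,12,-0.026,-0.28,0,1]]'| grep -E 'tcp|ft_f'; python3 -m inch '[[0,0,0,0,-0.035,0,1],[0,0,0,0,-0.07,0,1],[0,0,0,0,-0.1,0,1],[0,0,0,0,-0.13,-0.01,1],[0,0,0,0,-0.135,-0.03,1],[0,0,0,0,-0.135,-0.04,1],[0,0,0,0,-0.135,-0.04,1],[0,0,0,0,-0.135,-0.04,1]]'| grep -E 'tcp|ft_f'; python3 -m inch '[[0,0,0,0,0,0,1]]' | grep -E 'tcp|ft_f'; python3 - <<'E'
from bench import arm;from h import *
w=arm.get_image("wrist");print(arm.observe()["tcp_pos"])
im=w["pixels"].copy()
p=proj(w,[.552,-.2993,.093])[0];print(p);cv2.circle(im,tuple(int(x) for x in p),3,(255,0,255),-1)
s=arm.get_image("scene")
for k,X in (("red",[.5167,.1316,.088]),("blue",[.5473,.1832,.088]),("yellow",[.5779,.2352,.088])):
    a,sa=capblob(s,k,capc(s,np.array(X)),15);print(k,a,capc(s,np.array(X)))
v=cv2.resize(s["pixels"][180:340,60:520],(800,278));cv2.imwrite("pics/w7.png",np.vstack([v,cv2.copyMakeBorder(im[120:440],0,0,0,160,cv2.BORDER_CONSTANT)]))
E
```

```text
tcp_pos: [0.5773, 0.2349, 0.0487]
ft_force: [-0.6, -0.3, -0.8]
opening: 0.0851
tcp_pos: [0.5771, 0.1137, 0.1792]
ft_force: [0.3, -0.3, -0.2]
opening: 0.0853
tcp_pos: [0.5506, -0.1668, 0.179]
ft_force: [1.3, 0.8, -0.8]
tcp_pos: [0.5513, -0.2992, 0.1387]
ft_force: [0.6, 0.3, 0.0]
tcp_pos: [0.5519, -0.2993, 0.1399]
ft_force: [0.4, -0.7, 1.4]
[ 0.55192824 -0.29940347  0.1400865 ]
[324.30168539 262.6570427 ]
red [384.95086705 210.39884393] [385.00998506 210.64395732]
blue [420.67295597 214.64465409] [420.95867698 214.95848754]
yellow [457.30681818 219.14204545] [457.26561498 219.32303156]
```

View pics/w7.png

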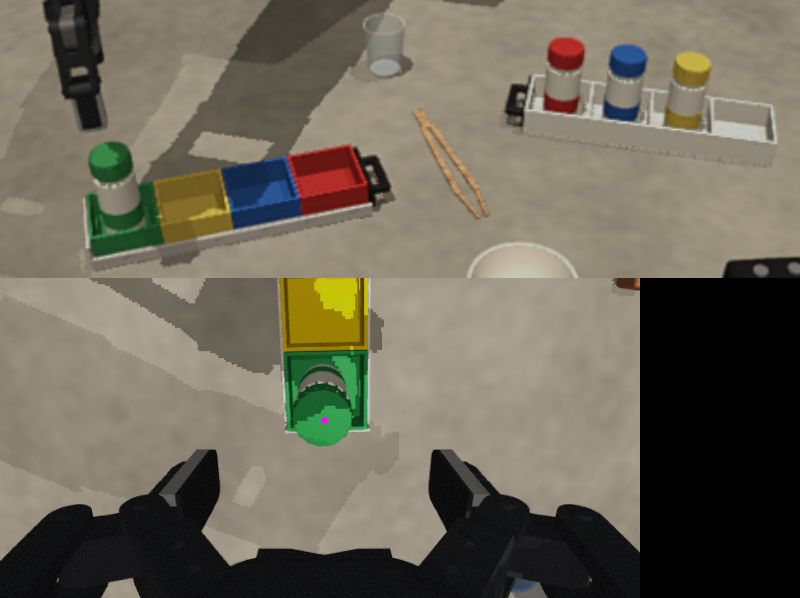

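Three bottles stand in order in the carrier, and the marker is on the green cap (324,420). Taking green.

```bash
python3 -m inch '[[0,0,0,0,0,-0.03,1],[0,0,0,0,0,-0.06,1],[0,0,0,0,0,-0.085,1],[0,0,0,0,0,-0.087,1],[0,0,0,0,0,-0.087,0],[0,0,0,0,0,-0.087,-1],[0,0,0,0,0,-0.087,-1],[0,0,0,0,0,-0.087,-1]]'; python3 -m inch '[[0,0,0,0,0,0,-1],[0,0,0,0,0,0,-1],[0,0,0,0,0,0,-1]]'
```

```text
t: 22.67
tcp_pos: [0.552, -0.3005, 0.0537]
eef_rot: [3.139, 0.001, 1.521]
ft_force: [0.6, -0.2, -0.0]
opening: 0.0387
finger_force: 0.0
t: 22.92
tcp_pos: [0.5519, -0.3005, 0.0536]
eef_rot: [3.139, 0.001, 1.521]
ft_force: [-2.8, -0.6, 7.6]
opening: 0.0333
finger_force: 58.9
```

```bash
python3 -m inch '[[0,0,0,0,0,0.01,-1],[0,0,0,0,0,0.03,-1],[0,0,0,0,0,0.06,-1],[0,0,0,0,0,0.09,-1],[0,0,-4,0,0.02,0.12,-1],[0,0,-8,0,0.05,0.12,-1],[0,0,-12,0,0.085,0.12,-1],[0,0,-16,0,0.12,0.12,-1]]'| grep -E 'tcp|ft_f'; python3 -m inch '[[0,0,-4,0.005,0.035,0,-1],[0,0,-8,0.01,0.07,0,-1],[0,0,-12,0.015,0.105,0,-1],[0,0,-12,0.02,0.14,0,-1],[0,0,-12,0.025,0.175,0,-1],[0,0,-12,0.03,0.21,0,-1],[0,0,-12,0.035,0.245,0,-1],[0,0,-12,0.04,0.28,0,-1]]'| grep -E 'tcp|ft_f';python3 -m inch '[[0,0,0,0.005,0.035,0,-1],[0,0,0,0.01,0.07,0,-1],[0,0,0,0.015,0.105,0,-1],[0,0,0,0.017,0.14,0,-1],[0,0,0,0.017,0.165,0,-1],[0,0,0,0.017,0.18,0,-1],[0,0,0,0.017,0.186,0,-1],[0,0,0,0.017,0.186,0,-1]]'|grep -E 'tcp|ft_f'; python3 -m inch '[[0,0,0,0,0,0,-1],[0,0,0,0,0,0,-1]]'
```

```text
tcp_pos: [0.5511, -0.1791, 0.1734]
ft_force: [1.5, -0.5, -1.0]
tcp_pos: [0.5913, 0.1017, 0.1731]
ft_force: [0.8, 0.2, 0.0]
tcp_pos: [0.6082, 0.2863, 0.1721]
ft_force: [-0.4, -0.8, -1.3]
t: 25.08
tcp_pos: [0.6086, 0.2843, 0.1721]
eef_rot: [3.141, 0.0, 1.03]
ft_force: [0.9, -0.4, -1.4]
opening: 0.0336
finger_force: 59.5
```

```bash
python3 -m inch '[[0,0,0,0,0.001,-0.03,-1],[0,0,0,0,0.001,-0.06,-1],[0,0,0,0,0.001,-0.09,-1],[0,0,0,0,0.001,-0.11,-1],[0,0,0,0,0.001,-0.117,-1],[0,0,0,0,0.001,-0.12,-1],[0,0,0,0,0.001,-0.122,-1],[0,0,0,0,0.001,-0.122,-1]]' | grep -E 'tcp_pos|ft_f';for i in 1 2 3; do python3 -m inch '[[0,0,0,0,0,-0.001,-1],[0,0,0,0,0,-0.001,-1]]' | grep -E 'tcp_pos|ft_f'; done
```

```text
tcp_pos: [0.609, 0.2867, 0.0511]
ft_force: [0.2, 0.5, -0.6]
tcp_pos: [0.6087, 0.287, 0.0499]
ft_force: [-0.9, -0.2, -0.5]
tcp_pos: [0.6087, 0.2871, 0.0487]
ft_force: [-0.6, -0.6, 4.5]
tcp_pos: [0.6088, 0.2872, 0.0487]
ft_force: [-4.1, -1.3, 12.7]
```

```bash
python3 -m inch '[[0,0,0,0,0,0.001,-1],[0,0,0,0,0,0.001,0],[0,0,0,0,0,0.001,1],[0,0,0,0,0,0.001,1],[0,0,0,0,0,0.001,1],[0,0,0,0,0,0.001,1],[0,0,0,0,0,0.001,1],[0,0,0,0,0,0.001,1]]' | grep -E 'tcp|ft_f|open'; python3 -m inch '[[0,0,0,0,0,0.02,1],[0,0,0,0,0,0.05,1],[0,0,0,0,0,0.08,1],[0,0,0,0,0,0.11,1],[0,0,0,0,-0.03,0.13,1],[0,0,0,0,-0.06,0.13,1],[0,0,0,0,-0.09,0.13,1],[0,0,0,0,-0.12,0.13,1]]'| grep -E 'tcp|ft_f|open'; python3 -m inch '[[0,0,0,0,-0.035,0,1],[0,0,0,0,-0.07,0,1],[0,0,0,0,-0.105,0,1],[0,0,0,0,-0.14,0,1],[0,0,0,0,-0.17,0,1],[0,0,0,0,-0.19,0,1],[0,0,0,0,-0.2,0,1],[0,0,0,0,-0.2,0,1]]'| grep -E 'tcp|ft_f';python3 - <<'E'
from bench import arm;from h import *
s=arm.get_image("scene");d=arm.get_image("side")
cv2.imwrite("pics/w8.png",np.vstack([cv2.resize(s["pixels"][180:290,320:520],(545,300)),cv2.resize(d["pixels"][240:405,150:350],(545,300*545//545))]))
E
```

```text
tcp_pos: [0.6083, 0.2869, 0.0477]
ft_force: [1.4, 0.4, 0.4]
opening: 0.0851
tcp_pos: [0.6081, 0.1657, 0.1782]
ft_force: [0.5, 0.8, 0.1]
opening: 0.0853
tcp_pos: [0.6083, -0.0347, 0.1778]
ft_force: [-0.0, -0.2, -0.0]
```

View pics/w8.png

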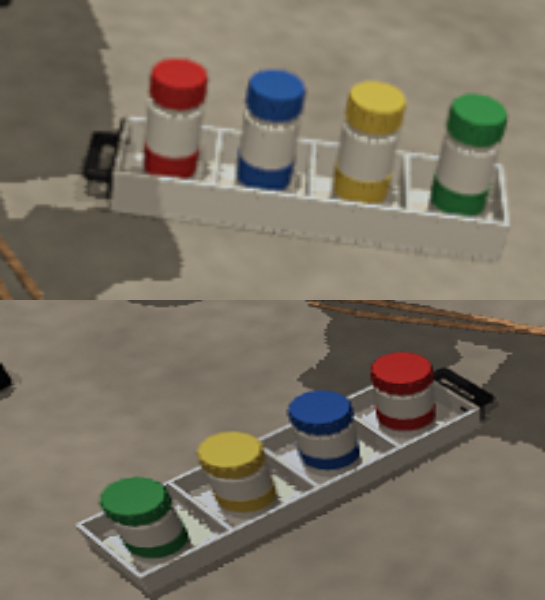

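All four stand upright, one to a pocket. From the handle they run red, blue, yellow, green.

```bash
python3 -c "
from bench import arm
print(arm.hand_in())"
```

```text
the job is handed in; nothing more can be done
None
```

All four bottles stand free and upright in the carrier, in the rail's order counted from the handle (red, blue, yellow, green), and the job is handed in after about 27 s of the 93 s allowed; no verdict was returned.

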